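# Pack drilled blocks into the corner of a sanding nest and lock the row with a stop plate

### The arm

A 7-joint arm with a two-finger parallel gripper is mounted at the origin on a cart in front of the work surface, level with it; the furniture and walls round the work are solid. World frame = base frame: x ahead of the robot, y to its left, z up, the work surface at z = 0. Lengths are in m, angles in rad, forces in N, time in s.
With the tool pointing down it reaches from about 0.4 to 0.9 m from the base axis. Payload 5.5 kg.
Tool frame: the origin (TCP) lies at the very end of the fingers, on their centre line; the grasp point (between the pads) lies 19 mm behind it; z points along the fingers, y is the line along which they close (so a half turn about z gives the same grasp; the last joint's range is limited). The gripper opens to 92 mm and grips with 3 to 60 N. Pads are 19 mm wide; open, the fingers measure 130 mm over their backs; the gripper's body (75 mm by 190 mm) begins 47 mm behind the grasp point.
Start: joints at [1.426, 0.501, -0.427, 1.55, 0.221, 1.138, -0.21], TCP at [0.258, -0.597, 0.227] pointing down, gripper open.
Joint ranges: [-2.88, 2.88], [-0.31, 2.03], [-1.54, 1.56], [0.2, 2.42], [-1.41, 4.55], [0.19, 2.02], [-2.57, 2.57]. Speed limits (rad/s): [2.57, 2.57, 3.14, 3.14, 3.14, 3.14, 3.14].

### API

Orientations are given as a rotation vector (axis times angle).
In Python, from cell import manip gives the robot as it stands.
- The arm moves only by the shell command python3 -m handwheel 'ROWS' [OPENING] [FORCE]. ROWS is JSON, a list of rows, each a list of 4 numbers: the shift along the tool's x, y, z in mm, then the turn about the tool's z in degrees. A call has 1 to 10 rows; each row shifts and turns the commanded pose from where the row before left it, along the tool's axes as they then stand; what a row does not reach is not made up. A row lasts 1/12 s, in which the tool goes at most 41.7 mm and 7.16 degrees, less where a joint would pass 70% of its speed; a pose out of reach is approached as far as the arm can. A call with a gripper value outside its range is refused whole. OPENING is the finger opening in mm, from 0 to 91.8, set as the call begins (- or left out, the last holds). The fingers move at their own pace and stop on an object; FORCE is the grip in N (left out, the last holds). Time passes only in rows, so rows that do not move let the fingers close. It gives the time, the measured TCP pose, the force, the opening and the grip force at its end, in the units of the state.
- manip.get_obs(): the state, without advancing time (a new reading comes with each control period).
- manip.read_camera(name): name is "side" or "top"; returns (picture, depth): 420x560x3 uint8, blue, green, red; 420x560 float32, m along the optical axis (not along the pixel's ray), 0 where there is no reading.
- manip.calibration(name): a dict with "mtx" (3x3 intrinsics, pixels), "k1" (the pictures are not rectified: a ray, as slopes to the right and down, at radius r is drawn at 1 + k1 r^2 times it, then the intrinsics apply), "position" and "orientation" of the camera in the world. Camera axes: x right, y down, z forward; pixel columns grow to the right and rows downward; lengths in m; the calibration is good to about 2 mm. A picture is of the moment at which its call begins. calibration takes no time and is no camera call.
- manip.sign_off(): hands the job in; it is judged then, once.
The state is a dict: "clock": time; "qpos": joint angles; "qd": joint speeds; "tau": joint torques, N m; "ee_pos": TCP position; "orientation": TCP orientation; "ft_force": force on the tool from outside, world axes, zero at the start; "wrist_torque": the same for the moment, N m; "opening": finger opening in m; "grip_force": force on a finger pad.
Only numpy, scipy, OpenCV 4.12 (cv2) and the standard library are available. Lean on these libraries where they do the work, as an engineer would, in place of code of your own. Each camera call takes 0.05 s, during which the arm holds its last target. There are 200 camera calls.

### The job

Load the sanding nest (the grey plate with the blue fences) with all the wood blocks that are there: lay the first one flat across the plate and push it fully home into the corner of the blue fences before any other block comes onto the plate, then pack the others side by side against it, so that they make one tight row along the far fence with every block's end against that fence and no gaps. Then take the stop plate with the red top from its wooden holder and stand it upright in the groove right behind the last block, about centred on the row, so that the row is locked. Leave the tin, the tape and the padlock where they are.

Things in the scene. Friction and masses are not known exactly. Their poses are not given: they have to be found in the camera images.
- corner (a point): Inner corner of the nest's two blue fences, at the level of the plate's upper surface, 24 mm above the table. x points to the far fence (away from the robot), y to the left along the far fence, away from the right-hand fence (the row grows that way), z up. A block home in the corner has its middle at x -55, y +22.5, z +19 mm in this frame; each further block 45 mm further in y.
- nest: Nest: fixed grey grooved metal plate. Origin on the table, 55 mm before and 140 mm left of the corner, axes as the corner's. From the corner the plate reaches 120 mm to the front, 15 behind, 15 right, 245 left. The blue fences on its far and right edges are 15 mm thick and rise 20 mm above its surface; near and left sides are open. Blocks slide over the grooves without catching.
- holder: Wooden storage block (fixed), 80 x 36 x 26 mm, origin at the centre of its underside, with a slot 13 mm wide and 20 mm deep along its x axis in which the stop plate stands at the start.
- stop: The stop plate: upright metal plate, 150 g, 100 mm tall (z up), 70 mm wide along its x, 10 mm thick along its y; the foot is bevelled to 7 mm, the top 28 mm is red plastic, 12 mm thick, 72 mm wide. Hold it across its thickness by the red top, so that the fingers stay above the blocks. Origin at the centre of its foot.
- stop_mid (a point): Middle of the stop plate, 50 mm above its foot, axes as the plate's. Standing in a groove of the nest, its middle is 32 mm above the nest's surface and its x axis lies along the groove (either way round).
- groove_2 (a point): Groove for a row of two blocks: point at its mouth (level with the nest's surface), half-way along a packed block. The groove is 13 mm wide, 18 mm deep, runs along the nest's x across the whole plate; its near wall is 1 mm beyond the end of a tight row of two.
- groove_3 (a point): Groove for a row of three blocks: point at its mouth (level with the nest's surface), half-way along a packed block. The groove is 13 mm wide, 18 mm deep, runs along the nest's x across the whole plate; its near wall is 1 mm beyond the end of a tight row of three.
- groove_4 (a point): Groove for a row of four blocks: point at its mouth (level with the nest's surface), half-way along a packed block. The groove is 13 mm wide, 18 mm deep, runs along the nest's x across the whole plate; its near wall is 1 mm beyond the end of a tight row of four.
- block_1_mid (a point): Middle of a brown wood block with drilled holes, 45 mm wide (its x), 110 mm long (its y), 38 mm high (19 mm above its underside), lying flat, about 0.1 to 0.2 kg; it is None if this block is absent. The blocks are all alike and either end may lead.
- block_1: The same wood block; origin at the centre of its underside.
- block_2_mid (a point): Middle of a brown wood block with drilled holes, 45 mm wide (its x), 110 mm long (its y), 38 mm high (19 mm above its underside), lying flat, about 0.1 to 0.2 kg; it is None if this block is absent. The blocks are all alike and either end may lead.
- block_2: The same wood block; origin at the centre of its underside.
- block_3_mid (a point): Middle of a brown wood block with drilled holes, 45 mm wide (its x), 110 mm long (its y), 38 mm high (19 mm above its underside), lying flat, about 0.1 to 0.2 kg; it is None if this block is absent. The blocks are all alike and either end may lead.
- block_3: The same wood block; origin at the centre of its underside.
- block_4_mid (a point): Middle of a brown wood block with drilled holes, 45 mm wide (its x), 110 mm long (its y), 38 mm high (19 mm above its underside), lying flat, about 0.1 to 0.2 kg; it is None if this block is absent. The blocks are all alike and either end may lead.
- block_4: The same wood block; origin at the centre of its underside.
- tin_red: Red paint tin, 76 mm across, 52 mm high, a bystander; origin at the centre of its underside.
- tape_roll: Roll of black tape, 62 mm across, 20 mm high, a bystander; origin at the centre of its underside.
- padlock: Brass padlock, 70 x 40 x 16 mm, lying flat, a bystander; origin at the centre of its underside.
Things that resemble listed ones, but are neither listed nor needed, are in the scene too. Leave any turquoise look-alike of the stop alone.

How it is judged:
By the outcome, as a careful person would: the job done as asked, in the order asked, and still so for the second after the job is handed in, with the robot touching nothing.
Of block_1, block_2, block_3, block_4 only 3 to 4 are there at a start; the rules pass over those that are not, and their reading is None.
At some moment in a run one of block_1, block_2, block_3, block_4 may be knocked a few centimetres aside while the robot is not near it.
It also fails if it takes over 210 s, if anything falls off the work surface, if the arm or the gripper's body presses on something with over 40 N, if the wrist force passes 120 N, or if a joint passes its speed limit or range.

## Working session

There is one attempt and no reset: what is moved stays moved. The work goes in short steps, Python scripts to look and compute and a shell command to move; the robot and the scene stay as the last step left them, time stands still between calls to the robot, and variables do not carry over. Pictures are saved under pics/ and viewed, at most 14 in all, crops included, and the job is handed in when it is done.

```bash
mkdir -p pics; ls; cat > h.py <<'E'
import numpy as np,cv2
from cell import manip
from scipy.spatial.transform import Rotation as R
def cam(n):
    c=manip.calibration(n);o=np.array(c["orientation"],float)
    Rm=o if o.shape==(3,3) else R.from_rotvec(o).as_matrix() if o.size==3 else R.from_quat(o).as_matrix()
    return np.array(c["mtx"]),float(c["k1"]),np.array(c["position"]),Rm
def rays(n,uv):
    K,k1,p,Rm=cam(n);uv=np.asarray(uv,float).reshape(-1,1,2)
    s=cv2.undistortPoints(uv,K,np.array([k1,0,0,0.]))[:,0]
    return p,np.c_[s,np.ones(len(s))]@Rm.T
def onplane(n,uv,z):
    p,d=rays(n,uv);return p+d*((z-p[2])/d[:,2])[:,None]
def proj(n,P):
    K,k1,p,Rm=cam(n);return cv2.projectPoints((np.atleast_2d(P)-p)@Rm,np.zeros(3),np.zeros(3),K,np.array([k1,0,0,0.]))[0][:,0]
def cloud(n,dep):
    h,w=dep.shape;v,u=np.mgrid[:h,:w];p,d=rays(n,np.c_[u.ravel(),v.ravel()])
    return (p+d*dep.reshape(-1,1)).reshape(h,w,3)
E
python3 - <<'E'
from h import *
print(manip.get_obs())
for n in("top","side"):
    print(n,manip.calibration(n))
    i,d=manip.read_camera(n);np.savez(f"{n}0.npz",i=i,d=d);cv2.imwrite(f"pics/{n}0.png",cv2.resize(i,(800,600),interpolation=cv2.INTER_CUBIC))
E
```

```text
pics
{'clock': 0.0, 'qpos': array([ 1.42623472,  0.50184191, -0.42674453,  1.55144924,  0.22077247,
        1.13828973, -0.21031887]), 'qd': array([ 3.38257283e-04, -1.92213074e-03,  2.23855426e-03,  8.04220876e-05,
       -4.11945546e-04,  1.30274585e-03, -1.26222671e-03]), 'tau': array([-8.28600787e-04, -5.66573632e+01, -5.81633851e+00, -2.79104143e+01,
       -6.86516007e-02,  3.09502403e-02,  1.52877428e-04]), 'ee_pos': array([ 0.25742472, -0.59608952,  0.22567826]), 'orientation': array([-3.07465399e+00, -6.35668783e-01,  5.10283192e-04]), 'ft_force': array([ 0.58567006, -0.15409283, -0.85550603]), 'wrist_torque': array([-0.01013204,  0.02404796,  0.0044191 ]), 'grip_force': 0.0, 'opening': 0.09190999649186664}
top {'mtx': array([[537.2828103 ,   0.        , 276.89512506],
       [  0.        , 537.2828103 , 208.59030282],
       [  0.        ,   0.        ,   1.        ]]), 'k1': -0.157512781341299, 'position': array([ 0.44473711, -0.0163249 ,  1.32088593]), 'orientation': array([-2.1308478 ,  2.19850672, -0.07191319])}
side {'mtx': array([[418.28805606,   0.        , 276.97019036],
       [  0.        , 418.28805606, 206.43795512],
       [  0.        ,   0.        ,   1.        ]]), 'k1': 0.025320165258749187, 'position': array([0.39499296, 0.70018863, 0.6574569 ]), 'orientation': array([-0.34915299,  2.72689986, -1.30648537])}
```

View pics/top0.png

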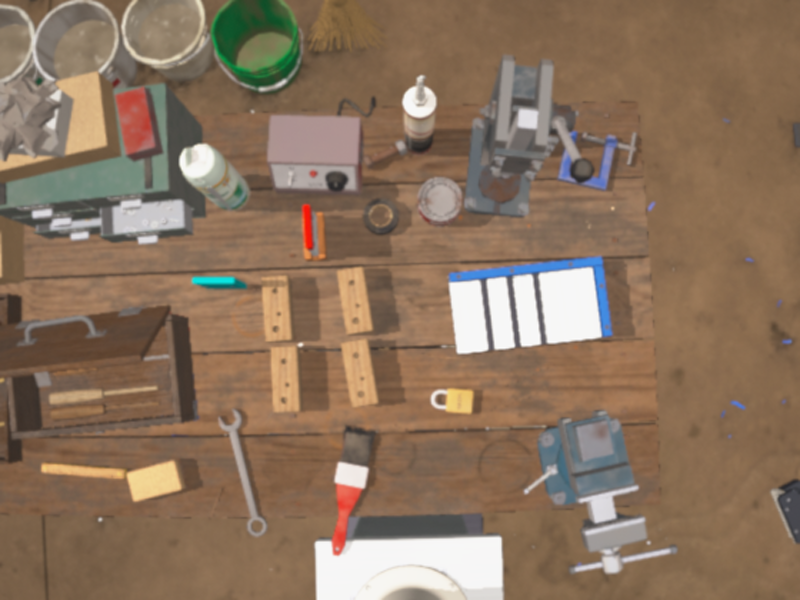

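View pics/side0.png

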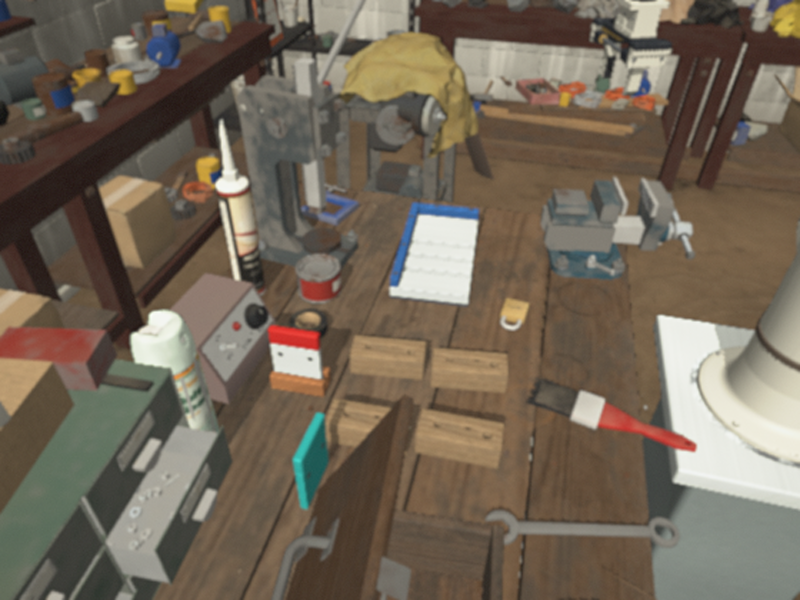

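The top view (800x600) shows four brown drilled blocks at (277,308), (355,300), (285,379) and (360,372). The nest is at about (530,305), with its fence corner at about (600,262). The red-topped stop stands in the holder at (310,232), and the turquoise look-alike is at (218,282). The padlock is at (455,400), the tin at (440,200) and the tape at (380,215). Next I'll measure them.

```bash
python3 - <<'E'
from h import *
z=np.load("top0.npz");i,d=z["i"],z["d"];C=cloud("top",d);Z=C[...,2]
hsv=cv2.cvtColor(i,cv2.COLOR_BGR2HSV)
print("table z",np.median(Z[300:320,230:250]))
def rects(m,zp,amin,nm,w=(0,420,0,560)):
    mm=np.zeros_like(m,np.uint8);mm[w[0]:w[1],w[2]:w[3]]=m[w[0]:w[1],w[2]:w[3]]*255
    for c in cv2.findContours(mm,0,1)[0]:
        if cv2.contourArea(c)<amin: continue
        P=onplane("top",c.reshape(-1,2),zp)[:,:2]*1000
        r=cv2.minAreaRect(P.astype(np.float32))
        print(nm,"px",np.round(c.reshape(-1,2).mean(0)),"c",np.round(r[0],1),"size",np.round(r[1],1),"ang",round(r[2],1),"z",np.round(np.median(Z[cv2.drawContours(np.zeros_like(mm),[c],-1,1,-1)>0])*1000,1))
rects((Z>.025)&(Z<.05),.038,400,"block",(180,300,165,280))
rects(cv2.inRange(hsv,(100,120,60),(125,255,255))>0,.044,200,"blue",(160,260,300,440))
rects(cv2.inRange(hsv,(0,200,150),(8,255,255))>0,.106,40,"red",(130,190,190,240))
rects(cv2.inRange(hsv,(5,150,80),(18,255,255))>0,.026,20,"holder",(130,190,190,240))
rects(cv2.inRange(hsv,(20,100,80),(30,255,255))>0,.016,20,"pad",(260,300,290,340))
rects((hsv[...,1]<40)&(hsv[...,2]>200),.024,50,"plate",(170,260,300,440))
cv2.imwrite("pics/c1.png",cv2.resize(i[130:300,130:300],(600,600),interpolation=cv2.INTER_CUBIC))
E
```

```text
table z 0.004924258438071871
block px [200. 265.] c [430.2 200. ] size [110.5  47.4] ang 0.9 z 38.3
block px [251. 260.] c [437.3  76.7] size [110.3  45.8] ang 8.1 z 38.2
block px [194. 216.] c [549.7 212.2] size [110.9  47.3] ang 2.8 z 38.4
block px [248. 210.] c [559.2  81.5] size [110.4  45.5] ang 7.4 z 38.3
blue px [385. 196.] c [ 544.1 -214.1] size [132.9 259.2] ang 4.0 z 43.8
red px [215. 158.] c [675.4 149.1] size [70.8 11.6] ang 2.4 z 106.1
holder px [219. 166.] c [674.4 149.6] size [84.5 37.2] ang 2.2 z 26.0
pad px [321. 280.] c [385.3 -89.7] size [38.7 33.8] ang 88.1 z 16.4
plate px [327. 221.] c [ 526.8 -110.2] size [121.1  53.1] ang 4.8 z 24.1
plate px [350. 219.] c [ 530.8 -164.2] size [120.5  33.9] ang 4.2 z 24.1
plate px [368. 217.] c [ 534. -209.] size [120.1  33.7] ang 4.6 z 23.9
plate px [399. 213.] c [ 540.5 -283.9] size [121.   93.9] ang 4.7 z 23.9
```

View pics/c1.png

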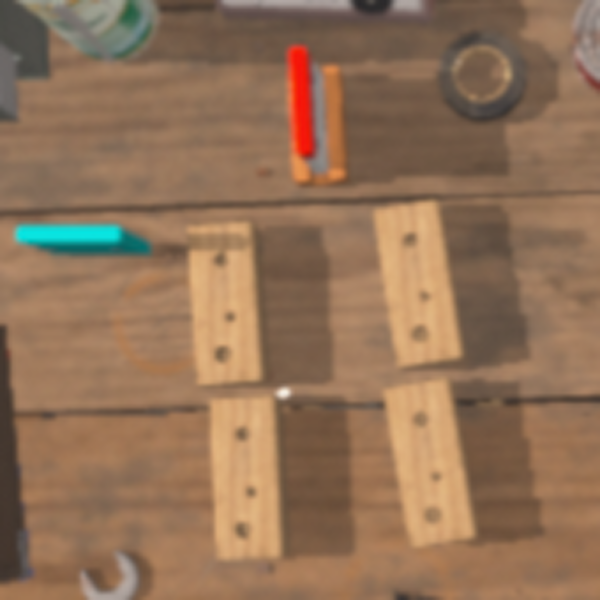

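The crop confirms it. The candidates at full-res pixels are the red plate (215,158), standing in the wooden holder, and the turquoise plate (152,197), which is loose on the table. The red one in the holder is the stop. All four blocks measure 110x45x38 mm. The nest plate strips all give the corner at about (603.7, -324.1) mm with yaw 4.6°.

First move: turn, raise, and head for the block at (559, 81).

```bash
cat > to.py <<'E'
# usage: to.py x y z yaw [mm,deg] -> shift in tool axes (after the turn) needed from the measured pose
import sys;from h import *
def pose():
    o=manip.get_obs();M=R.from_rotvec(o["orientation"]).as_matrix();return o,o["ee_pos"]*1000,np.degrees(np.arctan2(M[1,0],M[0,0])),M
def show(x,y,z,w):
    o,p,yaw,M=pose();a=np.radians(w);d=np.array([x,y,z])-p
    print("tcp",p.round(1),"yaw",round(yaw,2),"tilt",round(float(np.degrees(np.arccos(-M[2,2]))),2),"| turn",round(yaw-w,2),"shift",np.round([d[0]*np.cos(a)+d[1]*np.sin(a),d[0]*np.sin(a)-d[1]*np.cos(a),-d[2]],1))
def nest(x,y,z,yaw=4.56):  # corner frame -> world
    a=np.radians(4.56);return 603.7+x*np.cos(a)-y*np.sin(a),-324.1+x*np.sin(a)+y*np.cos(a),24+z,yaw
if __name__=="__main__":
    v=[float(s) for s in sys.argv[1:] if s!="n"]
    show(*(nest(*v) if "n" in sys.argv else v))
E
cat > blk.py <<'E'
from h import *
def blocks(w=(150,300,165,440)):
    i,d=manip.read_camera("top");Z=cloud("top",d)[...,2]
    m=np.zeros(Z.shape,np.uint8);hs=cv2.cvtColor(i,cv2.COLOR_BGR2HSV)
    for lo,hi,zp in((.025,.05,.038),(.054,.072,.062)):
        m[:]=0;m[w[0]:w[1],w[2]:w[3]]=((Z>lo)&(Z<hi)&~((hs[...,0]>95)&(hs[...,1]>90)))[w[0]:w[1],w[2]:w[3]]*255
        for c in cv2.findContours(m,0,1)[0]:
            if cv2.contourArea(c)<400: continue
            P=onplane("top",c.reshape(-1,2),zp)[:,:2]*1000;r=cv2.minAreaRect(P.astype(np.float32))
            print("top z",zp,"c",np.round(r[0],1),"size",np.round(r[1],1),"ang",round(r[2],1))
    return i,d
if __name__=="__main__": blocks()
E
python3 -m handwheel '[[0,0,-20,5.3],[0,0,-20,5.3],[0,0,-20,5.4],[30,0,0,0],[40,0,0,0],[40,0,0,0],[40,0,0,0]]' 70
python3 to.py 559 81.5 120 7.4
```

```text
clock: 0.68
ee_pos: [0.4074, -0.5773, 0.2865]
orientation: [-3.135, -0.199, 0.001]
ft_force: [-0.0, -0.6, -0.1]
opening: 0.0701
grip_force: 0.0
tcp [ 407.4 -577.3  286.5] yaw 7.28 tilt 0.03 | turn -0.12 shift [ 235.2 -633.8  166.5]
```

```bash
python3 -m handwheel '[[5,-37,0,0],[5,-37,0,0],[5,-37,0,0],[5,-37,0,0],[5,-37,0,0],[5,-37,0,0],[10,-37,0,0],[10,-37,0,0],[15,-37,0,0]]' | grep -E "ee_pos|ft" && python3 -m handwheel '[[20,-37,0,0],[20,-37,0,0],[20,-37,0,0],[25,-37,10,0],[25,-37,20,0],[25,-37,30,0],[25,-37,30,0],[0,-40,30,0],[0,0,0,0]]' 70 | grep -E "ee_pos|ft"
python3 to.py 559 81.5 6 7.4; python3 blk.py
```

```text
ee_pos: [0.4271, -0.2373, 0.2864]
ft_force: [0.1, -0.3, 0.2]
ee_pos: [0.5312, 0.0514, 0.1846]
ft_force: [-1.1, 1.7, 0.3]
tcp [531.2  51.4 184.6] yaw 7.95 tilt 0.53 | turn 0.55 shift [ 31.5 -26.2 178.6]
top z 0.038 c [430.2 200.1] size [110.5  47.3] ang 0.7
top z 0.038 c [549.8 212.2] size [110.7  47.3] ang 2.8
```

```bash
python3 -m handwheel '[[16,-13,20,0.5],[16,-13,25,0],[0,0,25,0],[0,0,20,0],[0,0,0,0]]' 70 | grep -E "ee_pos|ft"
python3 to.py 559 81.5 8 7.4;
```

```text
ee_pos: [0.5609, 0.0712, 0.0952]
ft_force: [-0.3, -0.7, -0.8]
tcp [560.9  71.2  95.2] yaw 6.83 tilt 0.42 | turn -0.57 shift [ -0.6 -10.4  87.2]
```

```bash
python3 -m handwheel '[[0,-10,0,-0.6],[0,0,15,0],[0,0,20,0],[0,0,0,0]]' 70 | grep -E "ee_pos|ft"
python3 to.py 559 81.5 8 7.4;
```

```text
ee_pos: [0.5618, 0.0825, 0.0634]
ft_force: [-0.9, -0.6, -0.7]
tcp [561.8  82.5  63.4] yaw 7.47 tilt 0.1 | turn 0.07 shift [-2.9  0.6 55.4]
```

```bash
python3 -m handwheel '[[-2,0,18,0],[0,0,18,0],[0,0,17,0],[0,0,0,0]]' 70 | grep -E "ee_pos|ft" && python3 -m handwheel '[[0,0,0,0],[0,0,0,0],[0,0,0,0],[0,0,0,0],[0,0,0,0],[0,0,0,0]]' 0 25 && python3 -m handwheel '[[0,0,-20,0],[0,0,-25,0],[0,0,-25,0],[0,0,-25,0],[0,0,0,0]]'
python3 -c "
from to import *
show(*nest(-59,55,60))"
```

```text
ee_pos: [0.5597, 0.0819, 0.0105]
ft_force: [-1.4, -0.6, 0.2]
clock: 3.82
ee_pos: [0.5619, 0.082, 0.0125]
orientation: [3.134, 0.204, 0.003]
ft_force: [-1.4, -2.3, 6.9]
opening: 0.0449
grip_force: 25.0
clock: 4.23
ee_pos: [0.5638, 0.0836, 0.111]
orientation: [-3.134, -0.205, -0.012]
ft_force: [0.9, 0.3, -2.3]
opening: 0.0451
grip_force: 25.0
tcp [563.8  83.6 111. ] yaw 7.49 tilt 0.44 | turn 2.93 shift [-51.6 354.6  27. ]
```

```bash
python3 -m handwheel '[[-5,30,0,3],[-6,36,0,0],[-6,36,0,0],[-6,36,0,0],[-6,36,0,0],[-6,36,0,0],[-6,36,0,0],[-6,36,0,0],[-5,36,0,0]]' | grep -E "ee_pos|ft" && python3 -m handwheel '[[0,36,0,0],[0,0,0,0],[0,0,0,0]]'| grep -E "ee_pos|ft|open"
python3 -c "
from to import *
show(*nest(-59,55,16))"
```

```text
ee_pos: [0.534, -0.2403, 0.1055]
ft_force: [1.0, -0.4, -1.4]
ee_pos: [0.5366, -0.2781, 0.1051]
ft_force: [-0.4, 0.6, -3.2]
opening: 0.045
tcp [ 536.6 -278.1  105.1] yaw 4.12 tilt 0.07 | turn -0.44 shift [ 4.2 -3.8 65.1]
```

```bash
python3 -m handwheel '[[2,-3,20,-0.4],[0,0,20,0],[0,0,15,0],[0,0,6,0],[0,0,0,0]]' | grep -E "ee_pos|ft" && python3 -m handwheel '[[0,0,3,0],[0,0,2,0],[0,0,0,0]]'| grep -E "ee_pos|ft|open"
python3 -c "
from to import *
show(*nest(-59,55,13))"
```

```text
ee_pos: [0.5383, -0.2697, 0.043]
ft_force: [-0.5, -0.1, -2.6]
ee_pos: [0.5402, -0.2716, 0.0406]
ft_force: [-0.2, -0.2, -1.4]
opening: 0.045
tcp [ 540.2 -271.6   40.6] yaw 4.87 tilt 0.06 | turn 0.31 shift [0.1 2.4 3.6]
```

```bash
python3 -m handwheel '[[0,0,2,0.3],[0,0,1,0],[0,0,1,0],[0,0,0,0]]' | grep -E "ee_pos|ft" && python3 -m handwheel '[[2,0,0,0],[2,0,0,0],[1,0,0,0],[0,0,0,0]]'| grep -E "ee_pos|ft|open"&& python3 -m handwheel '[[2,0,0,0],[1,0,0,0],[0,0,0,0]]'| grep -E "ee_pos|ft|open"
python3 -c "
from to import *
show(*nest(-59,55,13))"
```

```text
ee_pos: [0.54, -0.2718, 0.0365]
ft_force: [-1.2, -0.3, 0.8]
ee_pos: [0.5453, -0.2713, 0.0365]
ft_force: [-1.0, -0.6, 2.5]
opening: 0.0448
ee_pos: [0.5478, -0.2711, 0.0365]
ft_force: [-3.4, -0.3, 5.6]
opening: 0.0452
tcp [ 547.8 -271.1   36.5] yaw 4.56 tilt 0.03 | turn 0.0 shift [-7.5  2.3 -0.5]
```

```bash
python3 -m handwheel '[[1,0,0,0],[1,0,0,0],[0,0,0,0]]'| grep -E "ee_pos|ft|open"&& python3 -m handwheel '[[1,0,0,0],[1,0,0,0],[0,0,0,0]]'| grep -E "ee_pos|ft|open"

```

```text
ee_pos: [0.5478, -0.2711, 0.0365]
ft_force: [-8.4, 0.6, 10.1]
opening: 0.045
ee_pos: [0.5479, -0.2711, 0.0364]
ft_force: [-13.2, 0.1, 15.1]
opening: 0.0446
```

```bash
python3 -m handwheel '[[-4,0,-1,0],[0,0,0,0],[0,0,0,0],[0,0,0,0],[0,0,0,0],[0,0,-20,0],[0,0,-25,0],[0,0,-25,0],[0,0,0,0]]' 57 | grep -E "ee_pos|ft|open" && python3 -m handwheel '[[0,-20,0,0],[0,-20,0,0],[0,-20,0,0],[0,0,0,0],[0,0,0,0]]' 0 | grep -E "ee_pos|ft|open"
python3 -c "
from to import *
show(*nest(-55,112,10))"; python3 blk.py
```

```text
ee_pos: [0.5516, -0.2716, 0.112]
ft_force: [1.2, 0.9, 0.4]
opening: 0.057
ee_pos: [0.5432, -0.2095, 0.1069]
ft_force: [-0.0, -0.7, 0.7]
opening: 0.0282
tcp [ 543.2 -209.5  106.9] yaw 4.74 tilt 0.03 | turn 0.18 shift [-3.8  7.1 72.9]
top z 0.038 c [430.1 200.1] size [110.6  47.3] ang 1.4
top z 0.038 c [437.3  76.7] size [110.4  45.7] ang 8.0
top z 0.038 c [549.5 211.9] size [111.2  47.8] ang 2.8
```

```bash
python3 -m handwheel '[[-4,2,10,0],[0,0,0,0],[0,0,20,0],[0,0,20,0],[0,0,20,0],[0,0,0,0]]' 0 | grep -E "ee_pos|ft|open" && python3 -m handwheel '[[0,8,0,0],[0,0,0,0]]' | grep -E "ee_pos|ft|open"
python3 -c "
from to import *
show(*nest(-55,64,10))"
```

```text
ee_pos: [0.5354, -0.2138, 0.0329]
ft_force: [-0.2, 0.0, -0.3]
opening: 0.0004
ee_pos: [0.5401, -0.2238, 0.0376]
ft_force: [0.5, -1.2, -0.0]
opening: 0.0003
tcp [ 540.1 -223.8   37.6] yaw 4.45 tilt 0.08 | turn -0.11 shift [ 0.4 41.   3.6]
```

```bash
python3 -m handwheel '[[0,5,0,0],[0,5,0,0],[0,5,0,0],[0,0,0,0]]' | grep -E "ee_pos|ft" && python3 -m handwheel '[[0,5,0,0],[0,5,0,0],[0,5,0,0],[0,0,0,0]]' | grep -E "ee_pos|ft"&& python3 -m handwheel '[[0,3,0,0],[0,2,0,0],[0,2,0,0],[0,0,0,0]]' | grep -E "ee_pos|ft"
python3 -c "
from to import *
show(*nest(-55,64,10))"
```

```text
ee_pos: [0.5415, -0.2382, 0.0379]
ft_force: [0.7, -0.2, -0.4]
ee_pos: [0.5422, -0.253, 0.0372]
ft_force: [0.1, -0.2, -0.3]
ee_pos: [0.5427, -0.2587, 0.0371]
ft_force: [0.1, 0.2, -0.7]
tcp [ 542.7 -258.7   37.1] yaw 4.55 tilt 0.01 | turn -0.01 shift [0.6 6.1 3.1]
```

```bash
for k in 1 2 3; do python3 -m handwheel '[[0,2,0,0],[0,2,0,0],[0,0,0,0],[0,0,0,0]]' | grep -E "ee_pos|ft"; done
python3 -c "
from to import *
show(*nest(-55,64,10))"; python3 blk.py
```

```text
ee_pos: [0.5429, -0.2627, 0.0371]
ft_force: [-0.0, -0.4, 0.9]
ee_pos: [0.5433, -0.2666, 0.0371]
ft_force: [-0.1, 0.4, -0.7]
ee_pos: [0.5436, -0.27, 0.0371]
ft_force: [0.3, 1.5, 0.4]
tcp [ 543.6 -270.    37.1] yaw 4.57 tilt 0.01 | turn 0.01 shift [ 0.6 -5.3  3.1]
top z 0.038 c [430.1 199.9] size [110.6  47.5] ang 1.5
top z 0.038 c [437.3  76.7] size [110.4  45.6] ang 8.0
top z 0.038 c [549.7 212.2] size [110.7  47.5] ang 3.0
```

```bash
for k in 1 2 3; do python3 -m handwheel '[[0,1,0,0],[0,1,0,0],[0,1,0,0],[0,0,0,0]]' | grep -E "ee_pos|ft"; done
python3 -c "
from to import *
show(*nest(-55,64,10))"
```

```text
ee_pos: [0.5436, -0.2701, 0.0371]
ft_force: [-1.8, 7.6, 4.7]
ee_pos: [0.5436, -0.2702, 0.0371]
ft_force: [-3.7, 13.1, 7.8]
ee_pos: [0.5436, -0.2702, 0.0371]
ft_force: [-6.3, 18.4, 12.8]
tcp [ 543.6 -270.2   37.1] yaw 4.87 tilt 0.59 | turn 0.31 shift [ 0.7 -5.5  3.1]
```

```bash
python3 -m handwheel '[[0,-12,0,0],[0,-5,0,0],[0,0,-20,0],[0,0,-25,0],[-20,0,0,0],[-30,0,0,0],[-30,0,0,0],[0,0,0,0],[0,0,0,0]]' | grep -E "ee_pos|ft"
python3 blk.py
python3 -c "
from to import *
show(*nest(-140,22.5,10))"
```

```text
ee_pos: [0.4613, -0.2708, 0.0822]
ft_force: [0.9, -0.2, 0.3]
top z 0.038 c [430.2 200. ] size [110.5  47.4] ang 0.7
top z 0.038 c [437.3  76.7] size [110.4  45.7] ang 8.0
top z 0.038 c [549.7 212.2] size [110.9  47.4] ang 2.8
top z 0.062 c [ 555.  -304.2] size [94.2 48.5] ang 4.0
tcp [ 463.2 -270.2   82.5] yaw 4.45 tilt 0.11 | turn -0.11 shift [-4.2 42.4 48.5]
```

```bash
python3 -m handwheel '[[-4,20,0,0],[0,22,10,0],[0,0,20,0],[0,0,18,0],[0,0,0,0]]' | grep -E "ee_pos|ft"; python3 -m handwheel '[[5,0,0,0],[4,0,0,0],[3,0,0,0],[2,0,0,0],[0,0,0,0]]' | grep -E "ee_pos|ft"
for k in 1 2 3; do python3 -m handwheel '[[2,0,0,0],[1,0,0,0],[0,0,0,0]]' | grep -E "ee_pos|ft"; done
python3 -c "
from to import *
show(*nest(-120,22.5,10))"
```

```text
ee_pos: [0.4618, -0.3104, 0.0312]
ft_force: [-1.0, 0.2, -0.5]
ee_pos: [0.4783, -0.3096, 0.0352]
ft_force: [0.5, -0.1, 0.3]
ee_pos: [0.4799, -0.3095, 0.0344]
ft_force: [-0.2, -0.2, 0.4]
ee_pos: [0.4813, -0.3094, 0.0339]
ft_force: [-4.5, -0.9, 2.6]
ee_pos: [0.4812, -0.3094, 0.0334]
ft_force: [-10.5, 1.1, 7.3]
tcp [ 481.2 -309.4   33.4] yaw 4.48 tilt 0.45 | turn -0.08 shift [ 0.9  1.9 -0.6]
```

```bash
python3 -m handwheel '[[-8,0,0,0],[-4,0,-15,0],[0,0,-25,0],[0,-20,-25,0],[0,-35,0,-1],[0,-35,0,-1],[0,-35,0,-1],[0,-35,0,0],[0,-35,0,0],[0,-35,0,0]]' 70| grep -E "ee_pos|ft"
python3 - <<'E'
from h import *
import blk
i,d=blk.blocks();cv2.imwrite("pics/n1.png",cv2.resize(i[150:280,290:450],(800,600),interpolation=cv2.INTER_CUBIC))
from to import *
show(437.3,76.7,95,8)
E
```

```text
ee_pos: [0.4483, -0.0796, 0.0995]
ft_force: [1.1, 0.9, -0.1]
top z 0.038 c [430.1 199.9] size [110.6  47.6] ang 1.5
top z 0.038 c [437.2  76.9] size [110.2  45.9] ang 8.4
top z 0.038 c [549.8 212. ] size [110.7  47.8] ang 2.8
top z 0.062 c [ 547.1 -304.8] size [110.9  48.4] ang 4.6
tcp [447.2 -71.7  99.6] yaw 8.03 tilt 0.25 | turn 0.03 shift [  10.8 -148.4    4.6]
```

View pics/n1.png

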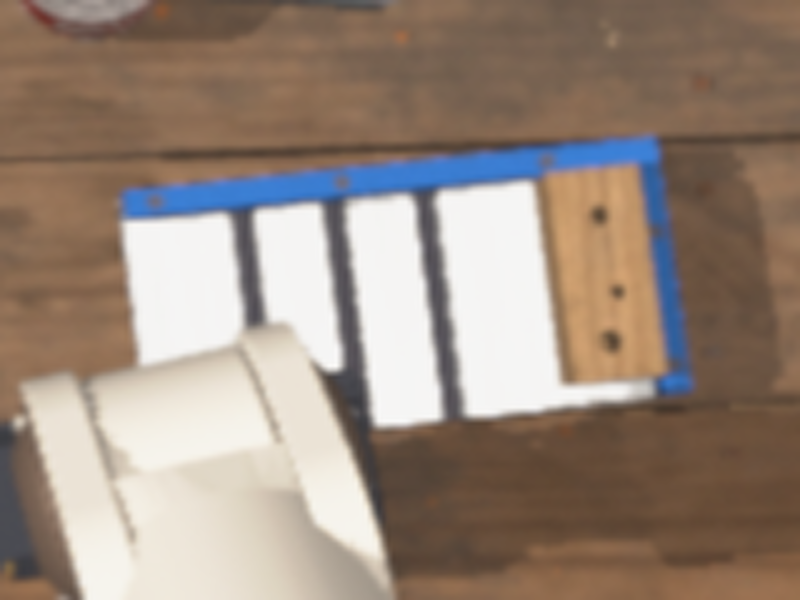

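The crop shows block 1 tight against both blue fences (block at about (610,275), corner at (655,150)), with the grooves clear to its left. Next is block 2 at (437, 77).

```bash
python3 -m handwheel '[[-1,-35,0,0],[-2,-35,0,0],[-2,-35,0,0],[-3,-35,0,0],[0,0,0,0],[0,0,0,0]]' 70| grep -E "ee_pos|ft"
python3 to.py 437.3 76.7 10 8.1
```

```text
ee_pos: [0.4218, 0.0588, 0.0995]
ft_force: [-0.5, -0.5, -0.3]
tcp [421.8  58.8  99.5] yaw 7.9 tilt 0.12 | turn -0.2 shift [ 17.8 -15.5  89.5]
```

```bash
python3 -m handwheel '[[9,-8,5,0],[9,-8,15,0],[0,0,10,0],[0,0,0,0],[0,0,0,0]]' 70| grep -E "ee_pos|ft"
python3 to.py 437.3 76.7 10 8.1
```

```text
ee_pos: [0.4363, 0.0734, 0.0684]
ft_force: [-0.5, -0.2, -0.5]
tcp [436.3  73.4  68.4] yaw 7.51 tilt 0.15 | turn -0.59 shift [ 1.5 -3.2 58.4]
```

```bash
python3 -m handwheel '[[0,-3,18,-0.5],[0,0,20,0],[0,0,19,0],[0,0,0,0]]' 70 | grep -E "ee_pos|ft" && python3 -m handwheel '[[0,0,0,0],[0,0,0,0],[0,0,0,0],[0,0,0,0],[0,0,0,0],[0,0,0,0]]' 0 25 |grep -vE "clock|orie" && python3 -m handwheel '[[0,0,-20,0],[0,0,-25,0],[0,0,-25,0],[0,0,-25,0],[0,0,0,0]]' |grep -vE "clock|orie"
python3 -c "
from to import *
show(*nest(-62,99,80))"; python3 blk.py
```

```text
ee_pos: [0.4347, 0.076, 0.0102]
ft_force: [-0.3, 0.3, -0.3]
ee_pos: [0.4379, 0.0771, 0.0131]
ft_force: [-1.4, -2.2, 8.4]
opening: 0.0448
grip_force: 25.0
ee_pos: [0.4398, 0.0784, 0.1111]
ft_force: [0.8, 0.0, -1.0]
opening: 0.0445
grip_force: 25.0
tcp [439.8  78.4 111.1] yaw 8.09 tilt 0.41 | turn 3.53 shift [ 69.3 315.3   7.1]
top z 0.038 c [549.7 211.9] size [110.9  48. ] ang 2.8
top z 0.062 c [ 547.1 -305. ] size [110.9  48. ] ang 4.7
```

```bash
python3 -m handwheel '[[8,34,0,3.5],[8,35,0,0],[8,35,0,0],[8,35,0,0],[8,35,0,0],[8,35,0,0],[8,35,0,0],[8,35,0,0],[5,35,0,0],[0,0,0,0]]' | grep -E "ee_pos|ft" && python3 -m handwheel '[[0,0,0,0],[0,0,0,0]]'| grep -E "ee_pos|ft|open"
python3 -c "
from to import *
show(*nest(-62,100,13))"
```

```text
ee_pos: [0.5321, -0.2391, 0.1052]
ft_force: [0.0, -1.8, -1.9]
ee_pos: [0.5316, -0.2285, 0.1055]
ft_force: [-0.7, 0.4, -1.6]
opening: 0.0449
tcp [ 531.6 -228.5  105.5] yaw 4.55 tilt 0.16 | turn -0.01 shift [ 2.3  1.1 68.5]
```

```bash
python3 -m handwheel '[[0,0,20,0],[0,0,20,0],[0,0,16,0],[0,0,7,0],[0,0,0,0]]' | grep -E "ee_pos|ft" && python3 -m handwheel '[[0,0,2,0],[0,0,1,0],[0,0,1,0],[0,0,0,0]]'| grep -E "ee_pos|ft|open"
python3 -c "
from to import *
show(*nest(-62,100,13))"
```

```text
ee_pos: [0.531, -0.2269, 0.0421]
ft_force: [-0.5, -0.2, -0.9]
ee_pos: [0.5333, -0.2294, 0.0408]
ft_force: [-0.4, 0.2, -2.0]
opening: 0.0444
tcp [ 533.3 -229.4   40.8] yaw 4.57 tilt 0.07 | turn 0.01 shift [ 0.7 -0.   3.8]
```

```bash
python3 -m handwheel '[[0,0,2,0],[0,0,1,0],[0,0,0,0]]' | grep -E "ee_pos|ft" && python3 -m handwheel '[[2,0,0,0],[2,0,0,0],[1,0,0,0],[0,0,0,0]]'| grep -E "ee_pos|ft"&& for k in 1 2 3 ; do python3 -m handwheel '[[1,0,0,0],[1,0,0,0],[0,0,0,0]]'| grep -E "ee_pos|ft"; done
python3 -c "
from to import *
show(*nest(-55,100,13))"
```

```text
ee_pos: [0.5328, -0.2294, 0.0372]
ft_force: [0.5, -0.2, -1.3]
ee_pos: [0.5383, -0.2287, 0.0372]
ft_force: [0.6, 0.3, -1.4]
ee_pos: [0.54, -0.2287, 0.0372]
ft_force: [0.4, 0.1, 0.5]
ee_pos: [0.542, -0.2285, 0.0372]
ft_force: [-0.6, -0.7, 0.1]
ee_pos: [0.5421, -0.2286, 0.0372]
ft_force: [-6.3, -0.3, 5.8]
tcp [ 542.1 -228.6   37.2] yaw 4.55 tilt 0.19 | turn -0.01 shift [-1.2  0.1  0.2]
```

```bash
python3 -m handwheel '[[-3,0,-1,0],[0,0,0,0],[0,0,0,0],[0,0,0,0],[0,0,0,0],[0,0,-20,0],[0,0,-25,0],[0,0,-25,0],[0,0,0,0]]' 57 | grep -E "ee_pos|ft|open" && python3 -m handwheel '[[0,-18,0,0],[0,-18,0,0],[0,-18,0,0],[0,0,0,0],[0,0,0,0],[0,0,0,0],[0,0,0,0]]' 0 | grep -E "ee_pos|ft|open"
python3 -c "
from to import *
show(*nest(-57,152,10))"
```

```text
ee_pos: [0.5444, -0.2293, 0.1129]
ft_force: [1.3, 0.2, 1.3]
opening: 0.0572
ee_pos: [0.5364, -0.1761, 0.1079]
ft_force: [-0.3, 0.2, -0.1]
opening: 0.0146
tcp [ 536.4 -176.1  107.9] yaw 4.48 tilt 0.03 | turn -0.08 shift [-1.7  0.9 73.9]
```

```bash
python3 -m handwheel '[[0,0,10,0],[0,0,20,0],[0,0,20,0],[0,0,20,0],[0,0,0,0]]' 0 | grep -E "ee_pos|ft" && python3 -m handwheel '[[0,5,0,0],[0,5,0,0],[0,5,0,0],[0,5,0,0],[0,5,0,0],[0,5,0,0],[0,5,0,0],[0,5,0,0],[0,0,0,0],[0,0,0,0]]' | grep -E "ee_pos|ft"
python3 -c "
from to import *
show(*nest(-57,103.5,10))"
```

```text
ee_pos: [0.533, -0.1749, 0.0338]
ft_force: [-0.8, -0.1, -0.4]
ee_pos: [0.5395, -0.2154, 0.0381]
ft_force: [-0.5, 0.0, -0.1]
tcp [ 539.5 -215.4   38.1] yaw 4.51 tilt 0.02 | turn -0.05 shift [-1.6  9.9  4.1]
```

```bash
python3 -m handwheel '[[0,3,0,0],[0,3,0,0],[0,2,0,0],[0,0,0,0]]' | grep -E "ee_pos|ft"; for k in 1 2 3 4; do python3 -m handwheel '[[0,1,0,0],[0,1,0,0],[0,1,0,0],[0,0,0,0]]' | grep -E "ee_pos|ft"; done
python3 -c "
from to import *
show(*nest(-57,103.5,10))"
```

```text
ee_pos: [0.5402, -0.2233, 0.038]
ft_force: [-0.3, 0.3, -0.4]
ee_pos: [0.5403, -0.2252, 0.038]
ft_force: [-0.9, 1.4, 0.2]
ee_pos: [0.5403, -0.2253, 0.038]
ft_force: [-1.8, 7.8, 4.2]
ee_pos: [0.5402, -0.2253, 0.038]
ft_force: [-4.7, 13.0, 7.6]
ee_pos: [0.5402, -0.2254, 0.0381]
ft_force: [-6.7, 19.6, 11.0]
tcp [ 540.2 -225.4   38.1] yaw 4.89 tilt 0.58 | turn 0.33 shift [-1.5 -0.1  4.1]
```

```bash
python3 -m handwheel '[[0,-12,0,0],[0,-5,0,0],[0,0,-20,0],[0,0,-25,0],[-20,0,0,0],[-30,0,0,0],[-33,0,0,0],[0,20,0,0],[0,20,0,0],[0,0,0,0]]' | grep -E "ee_pos|ft"
python3 -m handwheel '[[0,0,0,0],[0,0,0,0]]' | grep ft
python3 -c "
from to import *
show(*nest(-138,67.5,10))"
```

```text
ee_pos: [0.4595, -0.2705, 0.0835]
ft_force: [-0.2, -0.6, 1.4]
ft_force: [0.7, 1.4, -0.7]
tcp [ 460.5 -264.4   83.2] yaw 4.53 tilt 0.04 | turn -0.03 shift [ 0.   3.4 49.2]
```

```bash
python3 -m handwheel '[[-2,3,10,0],[0,0,20,0],[0,0,18,0],[0,0,0,0]]' | grep -E "ee_pos|ft"; python3 -m handwheel '[[5,0,0,0],[4,0,0,0],[3,0,0,0],[2,0,0,0],[0,0,0,0]]' | grep -E "ee_pos|ft"
for k in 1 2 3 4; do python3 -m handwheel '[[1,0,0,0],[1,0,0,0],[0,0,0,0]]' | grep -E "ee_pos|ft"; done
python3 -c "
from to import *
show(*nest(-121,67.5,10))"
```

```text
ee_pos: [0.456, -0.2655, 0.0317]
ft_force: [-0.4, 0.6, 0.3]
ee_pos: [0.474, -0.2662, 0.036]
ft_force: [1.2, -0.2, 0.1]
ee_pos: [0.4747, -0.2661, 0.0354]
ft_force: [0.1, -0.0, -0.1]
ee_pos: [0.4766, -0.2658, 0.0352]
ft_force: [0.1, -0.1, -0.7]
ee_pos: [0.4777, -0.2657, 0.0349]
ft_force: [-2.9, -0.9, 2.3]
ee_pos: [0.4776, -0.2657, 0.0346]
ft_force: [-7.1, -0.2, 5.3]
tcp [ 477.6 -265.7   34.6] yaw 4.52 tilt 0.31 | turn -0.04 shift [0.  0.7 0.6]
```

```bash
python3 -m handwheel '[[-8,0,0,0],[-4,0,-15,0],[0,0,-25,0],[0,-20,-35,0],[0,-35,-10,0.6],[0,-35,0,0.6],[0,-35,0,0.6],[0,-35,0,0],[0,-35,0,0],[0,-35,0,0]]' 70| grep -E "ee_pos|ft"
python3 -m handwheel '[[5,-35,0,0],[10,-35,0,0],[10,-35,0,0],[15,-35,0,0],[15,-35,0,0],[0,-15,0,0],[0,0,0,0],[0,0,0,0]]'| grep -E "ee_pos|ft"
python3 - <<'E'
from h import *
import blk
i,d=blk.blocks();hs=cv2.cvtColor(i,cv2.COLOR_BGR2HSV)
m=cv2.inRange(hs,(82,150,100),(98,255,255));m[:150]=0;m[230:]=0;m[:,200:]=0;m[:,:120]=0
c=max(cv2.findContours(m,0,1)[0],key=cv2.contourArea);P=onplane("top",c.reshape(-1,2),.1)[:,:2]*1000;print("turq",P.min(0),P.max(0))
from to import *
show(535,211.3,95,2.8)
E
```

```text
ee_pos: [0.4548, -0.0354, 0.1205]
ft_force: [1.7, 0.9, 0.1]
ee_pos: [0.5001, 0.157, 0.1201]
ft_force: [-0.5, -1.1, 0.0]
top z 0.062 c [ 545.3 -283.6] size [110.9  91.5] ang 4.7
turq [585.12266682 267.83715675] [598.94653106 339.16358455]
tcp [500.1 155.2 119.9] yaw 2.81 tilt 0.02 | turn 0.01 shift [ 37.6 -54.3  24.9]
```

```bash
cat > side.py <<'E'
from h import *
i,d=manip.read_camera("side");C=cloud("side",d)*1000
for nm,(a,b,e,f) in dict(far=(480,640,150,265),near=(350,498,140,265)).items():
    P=C[(C[...,0]>a)&(C[...,0]<b)&(C[...,1]>e)&(C[...,1]<f)&(C[...,2]>33)&(C[...,2]<46)]
    if len(P)>30:
        r=cv2.minAreaRect(P[:,:2].astype(np.float32));print(nm,len(P),np.round(r[0],1),np.round(r[1],1),round(r[2],1),P.min(0).round(),P.max(0).round())
E
python3 side.py
```

```text
far 778 [541.9 208.5] [127.9  48.8] 6.5 [480. 177.  33.] [606. 236.  40.]
near 1196 [436.  198.1] [122.1  47.1] 0.7 [375. 175.  33.] [497. 222.  41.]
```

```bash
python3 -m handwheel '[[18,-27,0,0],[18,-27,0,0],[0,0,0,0],[0,0,0,0]]' 70| grep -E "ee_pos|ft"
python3 to.py 535 211.3 10 2.8
```

```text
ee_pos: [0.5343, 0.2113, 0.1202]
ft_force: [0.4, 0.0, 1.7]
tcp [534.3 211.3 120.2] yaw 2.76 tilt 0.05 | turn -0.04 shift [7.000e-01 1.000e-01 1.102e+02]
```

```bash
python3 -m handwheel '[[0,0,20,0],[0,0,20,0],[0,0,12,0],[0,0,0,0],[0,0,0,0]]' 70 | grep -E "ee_pos|ft"
python3 to.py 535 211.3 10 2.8
```

```text
ee_pos: [0.5331, 0.2096, 0.0676]
ft_force: [0.9, -0.1, -0.2]
tcp [533.1 209.6  67.6] yaw 2.69 tilt 0.12 | turn -0.11 shift [ 2.  -1.6 57.6]
```

```bash
python3 -m handwheel '[[0,-1,18,0],[0,0,20,0],[0,0,19,0],[0,0,0,0]]' 70 | grep -E "ee_pos|ft" && python3 -m handwheel '[[0,0,0,0],[0,0,0,0],[0,0,0,0],[0,0,0,0],[0,0,0,0],[0,0,0,0]]' 0 25 |grep -vE "clock|orie" && python3 -m handwheel '[[0,0,-20,0],[0,0,-25,0],[0,0,-25,0],[0,0,-25,0],[0,0,0,0]]' |grep -vE "clock|orie"
python3 -c "
from to import *
show(*nest(-76,145,80))"
```

```text
ee_pos: [0.5322, 0.2107, 0.0093]
ft_force: [-1.2, -0.5, -1.4]
ee_pos: [0.5347, 0.2122, 0.0125]
ft_force: [-0.7, -1.1, 6.0]
opening: 0.0451
grip_force: 25.0
ee_pos: [0.5366, 0.2141, 0.1111]
ft_force: [0.7, 0.5, -1.0]
opening: 0.0449
grip_force: 25.0
tcp [536.6 214.1 111.1] yaw 2.78 tilt 0.46 | turn -1.78 shift [-51.9 396.8   7.1]
```

```bash
python3 -m handwheel '[[-4,33,0,-1.8],[-5,36,0,0],[-5,36,0,0],[-5,36,0,0],[-5,36,0,0],[-5,36,0,0],[-5,36,0,0],[-5,36,0,0],[-5,36,0,0],[-5,36,0,0]]' | grep -E "ee_pos|ft" && python3 -m handwheel '[[-3,30,0,0],[0,8,0,0],[0,0,0,0],[0,0,0,0]]'| grep -E "ee_pos|ft|open"
python3 -c "
from to import *
show(*nest(-76,145,13))"; python3 blk.py
```

```text
ee_pos: [0.5113, -0.1493, 0.1058]
ft_force: [0.4, -0.0, -0.5]
ee_pos: [0.5119, -0.185, 0.1057]
ft_force: [0.1, 0.8, -1.8]
opening: 0.0446
tcp [ 511.9 -185.   105.7] yaw 4.52 tilt 0.07 | turn -0.04 shift [ 4.5  0.9 68.7]
top z 0.038 c [430.1 200.1] size [110.6  47.1] ang 1.1
```

```bash
python3 -m handwheel '[[3,0,20,0],[0,0,20,0],[0,0,16,0],[0,0,7,0],[0,0,0,0]]' | grep -E "ee_pos|ft" && python3 -m handwheel '[[0,0,2,0],[0,0,2,0],[0,0,2,0],[0,0,1,0],[0,0,0,0]]'| grep -E "ee_pos|ft|open"
python3 -c "
from to import *
show(*nest(-70,145,13))"
```

```text
ee_pos: [0.5141, -0.1826, 0.0416]
ft_force: [-0.5, 0.3, -1.8]
ee_pos: [0.5155, -0.1855, 0.0365]
ft_force: [0.4, -0.6, -1.2]
opening: 0.0449
tcp [ 515.5 -185.5   36.5] yaw 4.56 tilt 0.05 | turn -0.0 shift [ 6.9  0.1 -0.5]
```

```bash
python3 -m handwheel '[[2,0,0,0],[2,0,0,0],[1,0,0,0],[0,0,0,0]]'| grep -E "ee_pos|ft"&& for k in 1 2 3 ; do python3 -m handwheel '[[1,0,0,0],[1,0,0,0],[0,0,0,0]]'| grep -E "ee_pos|ft"; done
python3 -c "
from to import *
show(*nest(-70,145,13))"
```

```text
ee_pos: [0.5209, -0.1851, 0.0364]
ft_force: [-0.5, -0.8, -0.1]
ee_pos: [0.5221, -0.185, 0.0364]
ft_force: [-2.3, -0.8, 5.4]
ee_pos: [0.5222, -0.1851, 0.0364]
ft_force: [-8.7, -0.5, 11.2]
ee_pos: [0.5222, -0.1851, 0.0363]
ft_force: [-13.6, 1.0, 16.9]
tcp [ 522.2 -185.1   36.3] yaw 4.49 tilt 0.45 | turn -0.07 shift [ 0.2  0.  -0.7]
```

```bash
python3 -m handwheel '[[-4,0,-1,0],[0,0,0,0],[0,0,0,0],[0,0,0,0],[0,0,0,0],[0,0,-20,0],[0,0,-25,0],[0,0,-25,0],[0,0,0,0]]' 57 | grep -E "ee_pos|ft|open" && python3 -m handwheel '[[4,-18,0,0],[5,-18,0,0],[4,-18,0,0],[0,0,0,0],[0,0,0,0],[0,0,0,0],[0,0,0,0]]' 0 | grep -E "ee_pos|ft|open"
python3 -c "
from to import *
show(*nest(-57,197,10))"
```

```text
ee_pos: [0.5259, -0.1852, 0.1115]
ft_force: [0.6, -0.4, 0.4]
opening: 0.0566
ee_pos: [0.5306, -0.1313, 0.1068]
ft_force: [0.1, 0.2, 1.4]
opening: 0.0151
tcp [ 530.6 -131.3  106.8] yaw 4.48 tilt 0.04 | turn -0.08 shift [ 0.5  1.  72.8]
```

```bash
python3 -m handwheel '[[0,0,10,0],[0,0,20,0],[0,0,20,0],[0,0,20,0],[0,0,0,0]]' 0 | grep -E "ee_pos|ft" && python3 -m handwheel '[[0,5,0,0],[0,5,0,0],[0,5,0,0],[0,5,0,0],[0,5,0,0],[0,5,0,0],[0,5,0,0],[0,5,0,0],[0,0,0,0],[0,0,0,0]]' | grep -E "ee_pos|ft"
python3 -m handwheel '[[0,3,0,0],[0,3,0,0],[0,1,0,0],[0,0,0,0]]' | grep -E "ee_pos|ft"; for k in 1 2 3 4; do python3 -m handwheel '[[0,1,0,0],[0,1,0,0],[0,1,0,0],[0,0,0,0]]' | grep -E "ee_pos|ft"; done
python3 -c "
from to import *
show(*nest(-57,148.5,10))"
```

```text
ee_pos: [0.5274, -0.1304, 0.033]
ft_force: [-0.2, -0.5, -0.7]
ee_pos: [0.5339, -0.1706, 0.0371]
ft_force: [-1.0, -0.4, -0.6]
ee_pos: [0.5346, -0.1771, 0.0371]
ft_force: [-0.4, 0.2, -0.6]
ee_pos: [0.5349, -0.18, 0.0372]
ft_force: [1.2, 0.8, 1.5]
ee_pos: [0.5349, -0.1805, 0.0373]
ft_force: [-1.7, 6.8, 3.3]
ee_pos: [0.5349, -0.1805, 0.0372]
ft_force: [-3.5, 12.1, 7.7]
ee_pos: [0.5349, -0.1805, 0.0373]
ft_force: [-4.7, 16.9, 9.4]
tcp [ 534.9 -180.5   37.3] yaw 4.88 tilt 0.49 | turn 0.32 shift [0.2 0.1 3.3]
```

Block 3 is home sideways. Next, its end push.

```bash
python3 -m handwheel '[[0,-12,0,0],[0,-5,0,0],[0,0,-20,0],[0,0,-25,0],[-20,0,0,0],[-30,0,0,0],[-34,0,0,0],[0,20,0,0],[0,20,0,0],[0,0,0,0]]' | grep -E "ee_pos|ft"
python3 -m handwheel '[[0,2,0,0],[0,0,0,0]]' | grep ft
python3 -m handwheel '[[-2,0,10,0],[0,0,20,0],[0,0,18,0],[0,0,0,0]]' | grep -E "ee_pos|ft"
python3 -c "
from to import *
show(*nest(-121,112.5,10))"
```

```text
ee_pos: [0.4529, -0.2243, 0.0823]
ft_force: [0.2, -0.5, 0.3]
ft_force: [0.8, 0.3, -0.3]
ee_pos: [0.4493, -0.2187, 0.0309]
ft_force: [-1.3, -0.5, 0.8]
tcp [ 449.3 -218.7   30.9] yaw 4.65 tilt 0.33 | turn 0.09 shift [24.6  4.9 -3.1]
```

```bash
python3 -m handwheel '[[5,2,0,0],[5,0,0,0],[5,0,0,0],[3,0,0,0],[0,0,0,0]]' | grep -E "ee_pos|ft"
for k in 1 2 3 4; do python3 -m handwheel '[[1,0,0,0],[1,0,0,0],[0,0,0,0]]' | grep -E "ee_pos|ft"; done
python3 -c "
from to import *
show(*nest(-121,112.5,10))"
```

```text
ee_pos: [0.4719, -0.221, 0.035]
ft_force: [0.4, 0.4, 0.4]
ee_pos: [0.472, -0.221, 0.0343]
ft_force: [1.1, -0.0, 0.0]
ee_pos: [0.4739, -0.2209, 0.0341]
ft_force: [-0.8, -0.4, 0.5]
ee_pos: [0.474, -0.2208, 0.0337]
ft_force: [-5.0, -0.1, 4.1]
ee_pos: [0.4739, -0.2209, 0.0334]
ft_force: [-9.1, -0.6, 6.4]
tcp [ 473.9 -220.9   33.4] yaw 4.51 tilt 0.43 | turn -0.05 shift [ 0.1  0.7 -0.6]
```

```bash
python3 -m handwheel '[[-8,0,0,0],[-4,0,-15,0],[0,0,-25,0],[0,-20,-25,0],[0,-35,0,1.1],[0,-35,0,1.1],[0,-35,0,1.1],[0,-35,0,0],[0,-35,0,0]]' 70| grep -E "ee_pos|ft"
python3 blk.py;python3 side.py
python3 to.py 430.1 200 95 1.2
```

```text
ee_pos: [0.4566, -0.0252, 0.0995]
ft_force: [1.1, -0.1, 1.1]
top z 0.038 c [430.1 199.8] size [110.6  47.8] ang 1.2
top z 0.062 c [ 543.5 -260.6] size [110.9 137.8] ang 4.6
far 64 [483.4 199.4] [45.8  6.4] 89.9 [480. 177.  34.] [487. 222.  40.]
near 1190 [430.8 197.7] [111.5  47.8] 1.3 [375. 173.  33.] [487. 223.  41.]
tcp [456.9 -20.   99.9] yaw 1.82 tilt 0.23 | turn 0.62 shift [ -22.1 -220.5    4.9]
```

```bash
python3 -m handwheel '[[-3,-35,0,0],[-3,-35,0,0],[-4,-35,0,0],[-4,-35,0,0],[-4,-35,0,0],[0,-33,0,0],[0,0,0,0],[0,0,0,0]]' 70| grep -E "ee_pos|ft"
python3 to.py 430.1 200 10 1.2
```

```text
ee_pos: [0.4339, 0.1832, 0.0994]
ft_force: [0.4, -0.9, -1.0]
tcp [433.9 183.2  99.4] yaw 1.54 tilt 0.12 | turn 0.34 shift [ -3.4 -16.8  89.4]
```

```bash
python3 -m handwheel '[[-2,-8,0,0.3],[-1,-8,12,0],[0,0,18,0],[0,0,0,0],[0,0,0,0]]' 70 | grep -E "ee_pos|ft"
python3 to.py 430.1 200 10 1.2
```

```text
ee_pos: [0.43, 0.1952, 0.0685]
ft_force: [0.1, -0.7, 0.4]
tcp [430.  195.2  68.5] yaw 0.85 tilt 0.15 | turn -0.35 shift [ 0.2 -4.8 58.5]
```

```bash
python3 -m handwheel '[[0,-4,18,0],[0,0,20,0],[0,0,19,0],[0,0,0,0]]' 70 | grep -E "ee_pos|ft" && python3 -m handwheel '[[0,0,0,0],[0,0,0,0],[0,0,0,0],[0,0,0,0],[0,0,0,0],[0,0,0,0]]' 0 25 |grep -vE "clock|orie" && python3 -m handwheel '[[0,0,-20,0],[0,0,-25,0],[0,0,-25,0],[0,0,-25,0],[0,0,0,0]]' |grep -vE "clock|orie"
python3 -c "
from to import *
show(*nest(-61,190,80))"
```

```text
ee_pos: [0.4293, 0.1989, 0.0105]
ft_force: [-0.4, -0.6, 0.2]
ee_pos: [0.4313, 0.2006, 0.0131]
ft_force: [-1.6, -2.0, 6.8]
opening: 0.0447
grip_force: 25.0
ee_pos: [0.4331, 0.2024, 0.1113]
ft_force: [0.6, 1.2, -0.8]
opening: 0.0447
grip_force: 25.0
tcp [433.1 202.4 111.3] yaw 0.98 tilt 0.42 | turn -3.58 shift [ 67.2 348.4   7.3]
```

```bash
python3 -m handwheel '[[6,32,0,-3.5],[7,35,0,0],[7,35,0,0],[7,35,0,0],[7,35,0,0],[7,35,0,0],[7,35,0,0],[7,35,0,0],[7,35,0,0],[3,35,0,0]]' | grep -E "ee_pos|ft" && python3 -m handwheel '[[0,0,0,0],[0,0,0,0],[0,0,0,0]]'| grep -E "ee_pos|ft|open"
python3 -c "
from to import *
show(*nest(-62,190,13))"
```

```text
ee_pos: [0.5207, -0.1424, 0.1066]
ft_force: [0.9, 0.3, -1.7]
ee_pos: [0.5196, -0.14, 0.1064]
ft_force: [0.1, 0.4, -1.0]
opening: 0.0449
tcp [ 519.6 -140.   106.4] yaw 4.44 tilt 0.09 | turn -0.12 shift [ 7.2  0.2 69.4]
```

```bash
python3 -m handwheel '[[5,0,20,0],[0,0,20,0],[0,0,16,0],[0,0,7,0],[0,0,0,0]]' | grep -E "ee_pos|ft" && python3 -m handwheel '[[0,0,2,0],[0,0,2,0],[0,0,2,0],[0,0,1,0],[0,0,0,0]]'| grep -E "ee_pos|ft|open"
python3 -m handwheel '[[2,0,0,0],[2,0,0,0],[1,0,0,0],[0,0,0,0]]'| grep -E "ee_pos|ft"
python3 -c "
from to import *
show(*nest(-55,190,13))"
```

```text
ee_pos: [0.5237, -0.1379, 0.0425]
ft_force: [-0.4, 0.3, -2.2]
ee_pos: [0.5256, -0.1403, 0.0375]
ft_force: [-0.4, -0.0, -1.3]
opening: 0.0446
ee_pos: [0.5309, -0.1398, 0.0373]
ft_force: [-0.5, 0.6, -0.9]
tcp [ 530.9 -139.8   37.3] yaw 4.46 tilt 0.04 | turn -0.1 shift [ 2.9 -0.5  0.3]
```

```bash
for k in 1 2 3 4; do python3 -m handwheel '[[1,0,0,0],[1,0,0,0],[0,0,0,0]]'| grep -E "ee_pos|ft"; done
python3 -m handwheel '[[-4,0,-1,0],[0,0,0,0],[0,0,0,0],[0,0,0,0],[0,0,0,0],[0,0,-20,0],[0,0,-25,0],[0,0,-25,0],[0,0,0,0]]' 57 | grep -E "ee_pos|ft|open" && python3 -m handwheel '[[0,-18,0,0],[0,-18,0,0],[0,-18,0,0],[0,0,0,0],[0,0,0,0],[0,0,0,0],[0,0,0,0]]' 0 | grep -E "ee_pos|ft|open"
python3 -c "
from to import *
show(*nest(-57,242,10))"
```

```text
ee_pos: [0.5326, -0.1396, 0.0372]
ft_force: [0.6, 0.1, -1.1]
ee_pos: [0.5345, -0.1395, 0.0372]
ft_force: [-1.2, -0.1, -0.7]
ee_pos: [0.5345, -0.1395, 0.0371]
ft_force: [-6.5, 0.2, 7.5]
ee_pos: [0.5346, -0.1395, 0.0371]
ft_force: [-11.0, -0.2, 13.1]
ee_pos: [0.5381, -0.1397, 0.1126]
ft_force: [0.9, 0.4, -0.3]
opening: 0.0571
ee_pos: [0.5302, -0.087, 0.1079]
ft_force: [0.2, -0.2, -0.4]
opening: 0.0148
tcp [530.2 -87.  107.9] yaw 4.37 tilt 0.03 | turn -0.19 shift [-2.6  0.2 73.9]
```

```bash
python3 -m handwheel '[[0,0,10,-0.2],[0,0,20,0],[0,0,20,0],[0,0,20,0],[0,0,0,0]]' 0 | grep -E "ee_pos|ft" && python3 -m handwheel '[[0,5,0,0],[0,5,0,0],[0,5,0,0],[0,5,0,0],[0,5,0,0],[0,5,0,0],[0,5,0,0],[0,5,0,0],[0,0,0,0],[0,0,0,0]]' | grep -E "ee_pos|ft"
python3 -m handwheel '[[0,3,0,0],[0,3,0,0],[0,1,0,0],[0,0,0,0]]' | grep -E "ee_pos|ft"; for k in 1 2 3 4; do python3 -m handwheel '[[0,1,0,0],[0,1,0,0],[0,1,0,0],[0,0,0,0]]' | grep -E "ee_pos|ft"; done
python3 -c "
from to import *
show(*nest(-57,193.5,10))"
```

```text
ee_pos: [0.5268, -0.0863, 0.0341]
ft_force: [0.1, -0.5, -1.1]
ee_pos: [0.5333, -0.1263, 0.0381]
ft_force: [-0.4, -0.1, -0.7]
ee_pos: [0.5339, -0.1328, 0.0381]
ft_force: [0.4, 0.0, -0.6]
ee_pos: [0.5341, -0.1353, 0.0381]
ft_force: [-0.5, 1.8, 0.3]
ee_pos: [0.5341, -0.1354, 0.0381]
ft_force: [-1.2, 8.0, 2.7]
ee_pos: [0.534, -0.1355, 0.0381]
ft_force: [-3.6, 13.3, 5.8]
ee_pos: [0.534, -0.1355, 0.0381]
ft_force: [-4.4, 19.0, 7.5]
tcp [ 534.  -135.5   38.1] yaw 5.01 tilt 0.52 | turn 0.45 shift [-2.6  0.   4.1]
```

Exactly home again. Next, the end push of block 4.

```bash
python3 -m handwheel '[[0,-12,0,0],[0,-5,0,0],[0,0,-20,0],[0,0,-25,0],[-22,0,0,0],[-30,0,0,0],[-34,0,0,0],[0,20,0,0],[0,20,0,0],[0,0,0,0]]' | grep -E "ee_pos|ft"
python3 -m handwheel '[[0,4,0,0],[0,0,0,0]]' | grep ft
python3 -m handwheel '[[-2,0,10,0],[0,0,20,0],[0,0,18,0],[0,0,0,0],[0,0,0,0]]' | grep -E "ee_pos|ft"
python3 -c "
from to import *
show(*nest(-121,157.5,10))"
```

```text
ee_pos: [0.4505, -0.1802, 0.0834]
ft_force: [-0.0, -0.2, 0.5]
ft_force: [-0.2, 0.3, 0.7]
ee_pos: [0.4484, -0.1771, 0.034]
ft_force: [0.4, 1.0, 0.4]
tcp [ 448.4 -177.1   34. ] yaw 4.76 tilt 0.18 | turn 0.2 shift [22.1  1.4  0. ]
```

```bash
python3 -m handwheel '[[5,1,0,0.2],[5,0,0,0],[5,0,0,0],[2,0,0,0],[0,0,0,0]]' | grep -E "ee_pos|ft"
for k in 1 2 3 4; do python3 -m handwheel '[[1,0,0,0],[1,0,0,0],[0,0,0,0]]' | grep -E "ee_pos|ft"; done
python3 -c "
from to import *
show(*nest(-121,157.5,10))"
```

```text
ee_pos: [0.4679, -0.1782, 0.0358]
ft_force: [-0.3, -0.3, 0.6]
ee_pos: [0.4685, -0.1781, 0.0352]
ft_force: [0.9, 0.7, -0.8]
ee_pos: [0.4703, -0.1779, 0.035]
ft_force: [-0.5, 0.6, 0.5]
ee_pos: [0.4705, -0.1779, 0.0347]
ft_force: [-5.1, 0.1, 4.1]
ee_pos: [0.4704, -0.1778, 0.0343]
ft_force: [-8.9, -1.0, 6.0]
tcp [ 470.4 -177.8   34.3] yaw 4.42 tilt 0.43 | turn -0.14 shift [ 0.2 -1.1  0.3]
```

```bash
python3 -m handwheel '[[-8,0,0,0],[-4,0,-15,0],[0,0,-30,0],[0,-20,-40,0],[0,-35,-40,0.7],[0,-35,-20,0.7],[0,-35,0,0.8],[0,-35,0,0]]' 40| grep -E "ee_pos|ft"
python3 - <<'E'
from h import *
import blk
for n in("top","side"):
    z=np.load(n+"0.npz");C=cloud(n,z["d"])*1000
    P=C[(C[...,2]>115)&(C[...,2]<400)&(C[...,0]>560)&(C[...,0]<800)&(C[...,1]>-20)&(C[...,1]<320)&(z["d"]>0)]
    for a,b in((115,150),(150,200),(200,400)):
        Q=P[(P[:,2]>a)&(P[:,2]<b)]
        if len(Q): print(n,a,b,len(Q),"xmin",Q[:,0].min().round(),"| y<245:",(Q[:,1]<245).sum(), Q[Q[:,0]<720].round()[:3].tolist())
i,d=blk.blocks();hs=cv2.cvtColor(i,cv2.COLOR_BGR2HSV)
m=cv2.inRange(hs,(0,200,150),(8,255,255));m[:130]=0;m[190:]=0;m[:,:190]=0;m[:,240:]=0
c=max(cv2.findContours(m,0,1)[0],key=cv2.contourArea);r=cv2.minAreaRect((onplane("top",c.reshape(-1,2),.106)[:,:2]*1000).astype(np.float32));print("red",r)
cv2.imwrite("pics/n4.png",cv2.resize(i[150:280,290:450],(800,600),interpolation=cv2.INTER_CUBIC))
from to import *
show(675,149,170,2.4)
E
```

```text
ee_pos: [0.4547, -0.0267, 0.1707]
ft_force: [0.1, 1.3, -1.5]
top 115 150 148 xmin 726.0 | y<245: 0 []
top 150 200 272 xmin 727.0 | y<245: 0 []
top 200 400 603 xmin 730.0 | y<245: 0 []
side 115 150 298 xmin 726.0 | y<245: 0 []
side 150 200 522 xmin 726.0 | y<245: 0 []
side 200 400 922 xmin 729.0 | y<245: 0 []
top z 0.062 c [ 541.7 -238. ] size [110.9 183.2] ang 4.6
red ((675.4490356445312, 149.0706329345703), (70.84384155273438, 11.588594436645508), 2.416855573654175)
tcp [453.8 -18.6 170.4] yaw 2.68 tilt 0.31 | turn 0.28 shift [ 228.  -158.2    0.4]
```

View pics/n4.png

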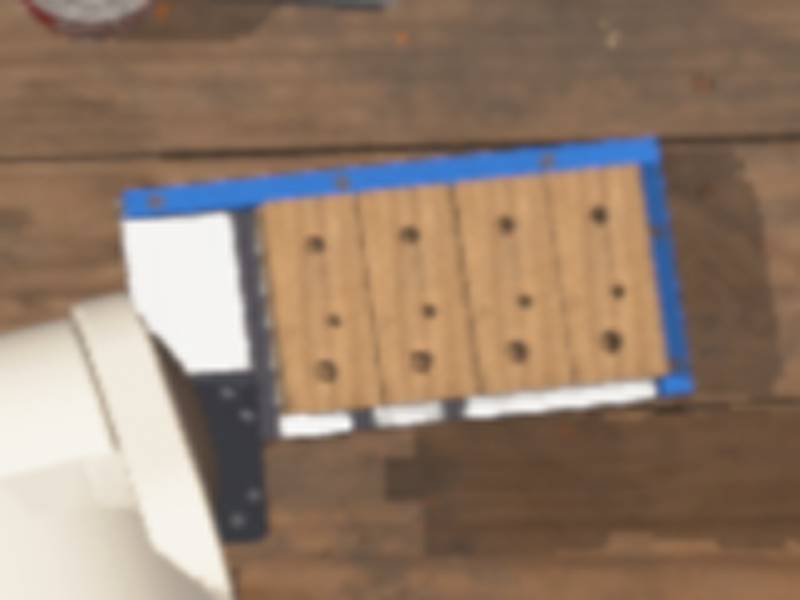

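The crop shows four blocks in one tight row against the far fence (blocks at about (315,310) to (610,280)), with the fourth groove open just left of them at (255,300). The way to the stop is clear.

```bash
python3 -m handwheel '[[28,-20,0,0.2],[28,-20,0,0],[28,-20,0,0],[28,-20,0,0],[28,-20,0,0],[28,-20,0,0],[28,-20,0,0],[28,-18,0,0],[0,0,0,0],[0,0,0,0]]' 40| grep -E "ee_pos|ft|open"
python3 to.py 675.2 149.3 70 2.4
```

```text
ee_pos: [0.6719, 0.1405, 0.1678]
ft_force: [0.0, 0.7, 0.8]
opening: 0.0398
tcp [671.9 140.5 167.8] yaw 2.2 tilt 0.11 | turn -0.2 shift [ 3.7 -8.7 97.8]
```

```bash
python3 -m handwheel '[[2,-4,10,0],[1,-4,10,0],[0,0,15,0],[0,0,0,0],[0,0,0,0],[0,0,0,0]]' 40| grep -E "ee_pos|ft|open"
python3 to.py 675.2 149.3 70 2.4
```

```text
ee_pos: [0.6738, 0.1458, 0.1335]
ft_force: [-0.8, -0.2, 0.3]
opening: 0.0399
tcp [673.8 145.8 133.5] yaw 2.04 tilt 0.03 | turn -0.36 shift [ 1.5 -3.4 63.5]
```

```bash
python3 -m handwheel '[[1,-3,15,-0.4],[0,0,20,0],[0,0,20,0],[0,0,8,0],[0,0,0,0],[0,0,0,0],[0,0,0,0]]' 40| grep -E "ee_pos|ft|open"
python3 to.py 675.2 149.3 70 2.4
```

```text
ee_pos: [0.6759, 0.15, 0.072]
ft_force: [0.5, -0.5, 0.4]
opening: 0.0404
tcp [675.9 150.   72. ] yaw 2.47 tilt 0.12 | turn 0.07 shift [-0.7  0.7  2. ]
```

```bash
python3 -m handwheel '[[0,0,0,0],[0,0,0,0],[0,0,0,0],[0,0,0,0],[0,0,0,0],[0,0,0,0],[0,0,0,0]]' 0 25 |grep -vE "clock|orie"; python3 to.py 675.2 149.3 70 2.4;  python3 -m handwheel '[[0,0,-8,0],[0,0,-12,0],[0,0,-20,0],[0,0,-20,0],[0,0,-20,0],[0,0,-10,0],[0,0,0,0],[0,0,0,0]]' |grep -vE "clock|orie"
python3 -c "
from to import *
show(*nest(-55,187.5,130))"
```

```text
ee_pos: [0.6752, 0.1484, 0.071]
ft_force: [-0.5, -1.9, 1.6]
opening: 0.0118
grip_force: 25.0
tcp [675.2 148.4  71. ] yaw 2.43 tilt 0.08 | turn 0.03 shift [ 0.  -0.9  1. ]
ee_pos: [0.6752, 0.15, 0.1615]
ft_force: [-0.2, 0.2, -1.0]
opening: 0.0117
grip_force: 25.0
tcp [675.2 150.  161.5] yaw 2.49 tilt 0.08 | turn -2.07 shift [-164.   279.4    7.5]
```

```bash
python3 -m handwheel '[[-30,5,0,0],[-30,20,0,-0.7],[-25,30,0,-0.7],[-20,32,0,-0.6],[-15,32,0,0],[-15,32,0,0],[-10,32,0,0],[-10,32,0,0],[-6,32,0,0],[0,20,0,0]]' |grep -E "ee_pos|ft"; python3 -m handwheel '[[0,0,0,0],[0,0,0,0],[0,0,0,0]]' |grep -E "ee_pos|ft|open"
python3 -c "
from to import *
show(*nest(-55,187.5,130))"
```

```text
ee_pos: [0.5303, -0.1309, 0.159]
ft_force: [-0.0, -0.4, -1.7]
ee_pos: [0.5325, -0.1254, 0.1598]
ft_force: [-0.2, 0.6, -2.3]
opening: 0.0121
tcp [ 532.5 -125.4  159.8] yaw 4.49 tilt 0.13 | turn -0.07 shift [ 0.2 16.2  5.8]
```

```bash
python3 -m handwheel '[[0,8,0,-0.1],[0,8,0,0],[0,0,20,0],[0,0,20,0],[0,0,12,0],[0,0,0,0],[0,0,0,0],[0,0,0,0],[0,0,0,0]]' |grep -E "ee_pos|ft|open"
python3 -c "
from to import *
show(*nest(-55,187.5,65))"
```

```text
ee_pos: [0.5355, -0.1424, 0.1099]
ft_force: [-0.9, -1.0, -2.0]
opening: 0.0119
tcp [ 535.5 -142.4  109.9] yaw 4.59 tilt 0.11 | turn 0.03 shift [-1.5 -1.  20.9]
```

```bash
python3 -m handwheel '[[-1,-1,6,0],[0,0,0,0],[0,0,0,0],[0,0,0,0]]' |grep -E "ee_pos|ft|open"
python3 -c "
from to import *
show(*nest(-55,187.5,65))
i,d=manip.read_camera('side');cv2.imwrite('pics/s1.png',cv2.resize(i[110:230,240:400],(800,600),interpolation=cv2.INTER_CUBIC))"
```

```text
ee_pos: [0.5334, -0.1416, 0.1029]
ft_force: [-0.5, -0.9, -1.6]
opening: 0.0119
tcp [ 533.4 -141.6  102.9] yaw 4.57 tilt 0.01 | turn 0.01 shift [ 0.6  0.1 13.9]
```

View pics/s1.png

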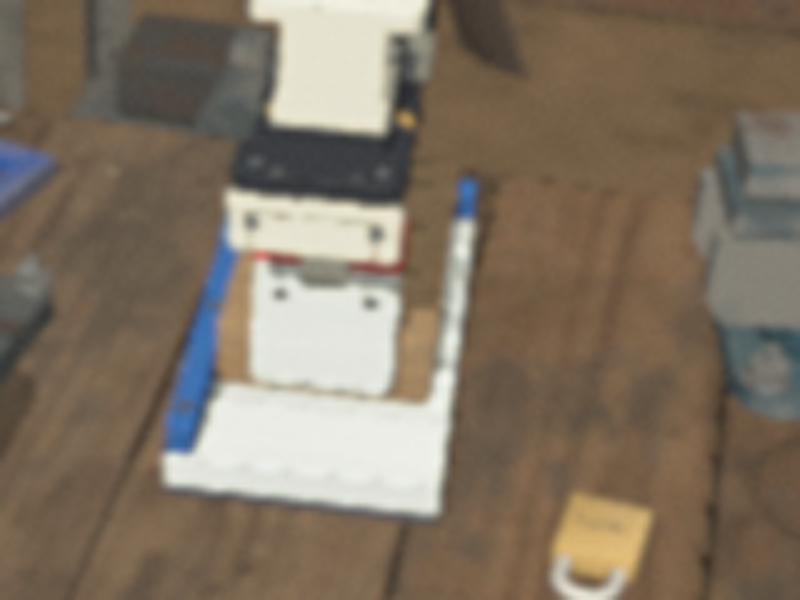

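The side crop shows the stop held upright at (325,330), centred on the row, with its foot just behind the last block above the groove. Lowering it in small steps.

```bash
python3 -m handwheel '[[0,0,5,0],[0,0,4,0],[0,0,3,0],[0,0,0,0],[0,0,0,0]]' |grep -E "ee_pos|ft|open";for k in 1 2 3 ; do python3 -m handwheel '[[0,0,2,0],[0,0,2,0],[0,0,0,0],[0,0,0,0]]' |grep -E "ee_pos|ft"; done
python3 -c "
from to import *
show(*nest(-55,187.5,47))"
```

```text
ee_pos: [0.5331, -0.1414, 0.0903]
ft_force: [-0.1, 0.5, -0.9]
opening: 0.0115
ee_pos: [0.5346, -0.1415, 0.0886]
ft_force: [-2.8, 0.4, 11.6]
ee_pos: [0.5367, -0.1415, 0.0869]
ft_force: [-5.1, -0.0, 26.3]
ee_pos: [0.5359, -0.1423, 0.0819]
ft_force: [-4.3, -0.9, 20.1]
tcp [ 535.9 -142.3   81.9] yaw 4.57 tilt 0.31 | turn 0.01 shift [-1.9 -0.9 10.9]
```

```bash
python3 -m handwheel '[[0,0,-2,0],[0,0,0,0],[0,0,0,0]]' |grep -E "ee_pos|ft|open"
python3 -m handwheel '[[0,-1.5,0,0],[0,0,0,0],[0,0,0,0]]' |grep -E "ee_pos|ft|open"
python3 -m handwheel '[[0,-1.5,0,0],[0,0,0,0],[0,0,0,0]]' |grep -E "ee_pos|ft|open"
python3 -c "
from to import *
i,d=manip.read_camera('side');cv2.imwrite('pics/s2.png',cv2.resize(i[110:230,240:400],(800,600),interpolation=cv2.INTER_CUBIC))"
```

```text
ee_pos: [0.5349, -0.1423, 0.0821]
ft_force: [0.1, -0.8, 8.8]
opening: 0.0118
ee_pos: [0.5349, -0.142, 0.0821]
ft_force: [-0.4, -3.3, 8.1]
opening: 0.0122
ee_pos: [0.5348, -0.1417, 0.0821]
ft_force: [-0.9, -4.9, 7.6]
opening: 0.0117
```

View pics/s2.png

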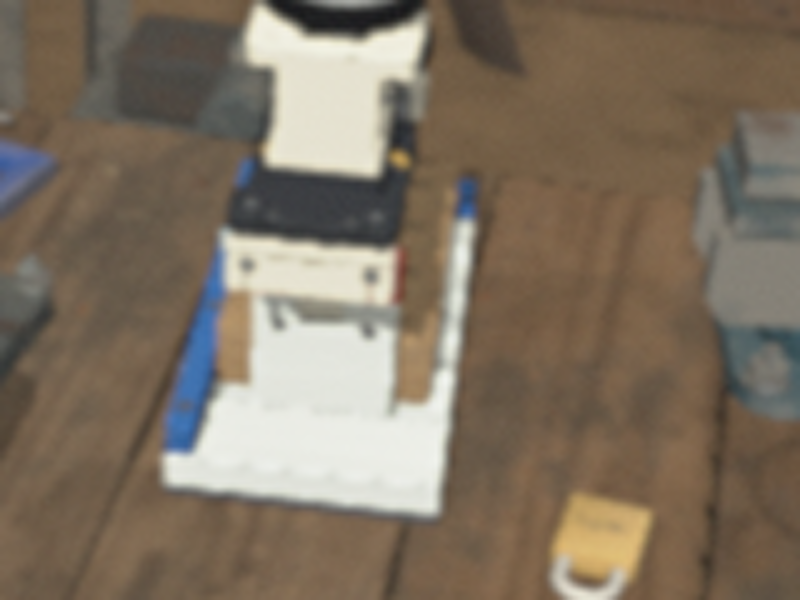

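```bash
python3 -m handwheel '[[0,3,0,0],[0,0,0,0],[0,0,0,0]]' |grep -E "ee_pos|ft"
python3 -m handwheel '[[0,1,0,0],[0,0,0,0],[0,0,0,0]]' |grep -E "ee_pos|ft"
python3 -m handwheel '[[0,1,0,0],[0,0,0,0],[0,0,0,0]]' |grep -E "ee_pos|ft"
python3 -m handwheel '[[0,1,0,0],[0,0,0,0],[0,0,0,0]]' |grep -E "ee_pos|ft"
python3 -m handwheel '[[0,1,0,0],[0,0,0,0],[0,0,0,0]]' |grep -E "ee_pos|ft"
python3 -c "
from to import *
show(*nest(-55,187.5,47))"
```

```text
ee_pos: [0.5349, -0.1424, 0.082]
ft_force: [-0.9, -1.6, 9.5]
ee_pos: [0.535, -0.1425, 0.0821]
ft_force: [-0.5, 0.5, 10.2]
ee_pos: [0.535, -0.1427, 0.082]
ft_force: [-1.6, 1.3, 9.5]
ee_pos: [0.535, -0.143, 0.082]
ft_force: [-1.5, 3.2, 9.8]
ee_pos: [0.5345, -0.1446, 0.0812]
ft_force: [0.7, 0.2, -1.6]
tcp [ 534.5 -144.6   81.2] yaw 4.61 tilt 0.09 | turn 0.05 shift [-0.3 -3.  10.2]
```

```bash
for k in 1 2 3 4; do python3 -m handwheel '[[0,0,1,0],[0,0,1,0],[0,0,0,0],[0,0,0,0]]' |grep -E "ee_pos|ft"; done
python3 -c "
from to import *
show(*nest(-55,187.5,47))"
```

```text
ee_pos: [0.5331, -0.1456, 0.0781]
ft_force: [-0.3, 0.1, -1.7]
ee_pos: [0.5336, -0.1455, 0.0766]
ft_force: [0.1, 0.1, -2.0]
ee_pos: [0.5337, -0.1455, 0.0747]
ft_force: [0.4, 0.1, -2.0]
ee_pos: [0.5336, -0.1455, 0.0727]
ft_force: [-0.0, -0.8, -0.8]
tcp [ 533.6 -145.5   72.7] yaw 4.57 tilt 0.01 | turn 0.01 shift [ 0.6 -3.9  1.7]
```

```bash
for k in 1 2 3 4 5; do python3 -m handwheel '[[0,0,1,0],[0,0,1,0],[0,0,0,0],[0,0,0,0]]' |grep -E "ee_pos|ft"; done

```

```text
ee_pos: [0.5336, -0.1455, 0.0707]
ft_force: [-0.3, 0.8, -2.0]
ee_pos: [0.5336, -0.1455, 0.0687]
ft_force: [-0.0, -0.0, -1.2]
ee_pos: [0.5339, -0.1455, 0.0683]
ft_force: [-4.5, 0.6, 13.2]
ee_pos: [0.5345, -0.1455, 0.068]
ft_force: [-9.4, 1.6, 26.9]
ee_pos: [0.5356, -0.1454, 0.0667]
ft_force: [-9.5, 1.0, 30.2]
```

```bash
python3 -m handwheel '[[-1,0,-3,0],[0,0,-2,0],[0,0,0,0],[0,0,0,0]]' |grep -E "ee_pos|ft"; python3 -m handwheel '[[0,0,0,0],[0,0,0,0],[0,0,0,0],[0,0,0,0],[0,0,0,0]]' 32 |grep -E "ee_pos|ft|open"
python3 -m handwheel '[[0,0,-10,0],[0,0,-20,0],[0,0,-30,0],[0,0,-30,0],[-15,-15,-20,0],[-20,-35,0,0],[-20,-35,0,0],[-20,-35,0,0],[-20,-35,0,0],[0,-35,0,0]]' |grep -E "ee_pos|ft|clock"
python3 -m handwheel '[[0,-35,0,0],[0,-30,0,0],[0,0,0,0],[0,0,0,0]]' |grep -E "ee_pos|ft|clock"
python3 - <<'E'
from h import *
import blk
i,d=blk.blocks();hs=cv2.cvtColor(i,cv2.COLOR_BGR2HSV);Z=cloud("top",d)[...,2]
m=cv2.inRange(hs,(0,200,120),(10,255,255));m[:150]=0;m[270:]=0;m[:,:290]=0
c=max(cv2.findContours(m,0,1)[0],key=cv2.contourArea);uv=c.reshape(-1,2);q=np.zeros_like(m);cv2.drawContours(q,[c],-1,1,-1);zt=np.percentile(Z[q>0],70);print("red z",zt)
r=cv2.minAreaRect((onplane("top",uv,.106)[:,:2]*1000).astype(np.float32));print("red",r)
a=np.radians(4.56);v=np.array(r[0])-[603.7,-324.1];print("nest",v@[np.cos(a),np.sin(a)],v@[-np.sin(a),np.cos(a)])
s,_=manip.read_camera("side")
cv2.imwrite("pics/f.png",np.hstack([cv2.resize(i[150:280,300:430],(400,400),interpolation=cv2.INTER_CUBIC),cv2.resize(s[110:230,260:380],(400,400),interpolation=cv2.INTER_CUBIC)]))
E
```

```text
ee_pos: [0.5325, -0.1457, 0.0675]
ft_force: [0.6, 0.2, -1.5]
ee_pos: [0.5327, -0.1456, 0.0676]
ft_force: [-0.3, 0.8, 0.9]
opening: 0.0317
clock: 69.22
ee_pos: [0.4185, 0.0366, 0.1777]
ft_force: [0.0, -0.3, -0.8]
clock: 69.55
ee_pos: [0.4176, 0.103, 0.1785]
ft_force: [0.4, 0.1, 0.1]
top z 0.062 c [ 541.4 -238.3] size [111.3 182.3] ang 4.8
red z 0.10775422929546181
red ((527.3817138671875, -142.21266174316406), (68.93556213378906, 10.76217269897461), 4.413809299468994)
nest -61.6161170961892 187.37913098954004
```

View pics/f.png

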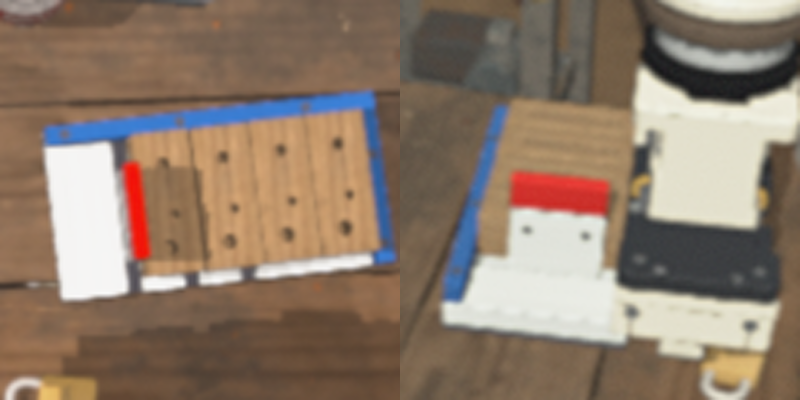

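The picture shows the red-topped stop in the fourth groove right behind the row (left half at (137,210), right half at (560,225)). I'll check that it's upright and seated.

```bash
cat > chk.py <<'E'
from h import *
a=np.radians(4.56);M=np.array([[np.cos(a),-np.sin(a),0],[np.sin(a),np.cos(a),0],[0,0,1]])
def N(n,d): return (cloud(n,d)*1000-[603.7,-324.1,24])@M
i,d=manip.read_camera("side");P=N("side",d)
hs=cv2.cvtColor(i,cv2.COLOR_BGR2HSV)
red=(cv2.inRange(hs,(0,180,90),(10,255,255))>0)&(P[...,1]>160)&(P[...,1]<215)&(P[...,0]>-130)&(P[...,0]<0)
Q=P[red];print("side red n",len(Q),"x",np.percentile(Q[:,0],[2,98]).round(1),"y",np.percentile(Q[:,1],[5,50,95]).round(1),"z",np.percentile(Q[:,2],[2,98]).round(1))
W=(P[...,2]>8)&(P[...,2]<80)&(P[...,0]>-92)&(P[...,0]<-30)&(P[...,1]>184)&(P[...,1]<205)
Q=P[W]
for lo in range(8,80,12):
    q=Q[(Q[:,2]>lo)&(Q[:,2]<lo+12)]
    if len(q)>5: print("z",lo+6,"n",len(q),"x",np.percentile(q[:,0],[1,99]).round(1),"face y",np.median(q[:,1]).round(1))
i,d=manip.read_camera("top");P=N("top",d);hs=cv2.cvtColor(i,cv2.COLOR_BGR2HSV)
red=(cv2.inRange(hs,(0,180,120),(10,255,255))>0)&(P[...,1]>165)&(P[...,1]<210)&(P[...,2]>70)
Q=P[red]
for lo in range(-100,-20,10):
    q=Q[(Q[:,0]>lo)&(Q[:,0]<lo+10)]
    if len(q)>2: print("top x",lo+5,"z",np.median(q[:,2]).round(1),"y",np.median(q[:,1]).round(1))
E
python3 chk.py
```

```text
side red n 251 x [-94.5 -29.3] y [182.9 188.3 191.1] z [59.8 81.4]
z 14 n 88 x [-91.6 -31. ] face y 187.7
z 26 n 100 x [-90.8 -30.5] face y 187.8
z 38 n 97 x [-89.8 -32.4] face y 187.9
z 50 n 94 x [-91.7 -32.2] face y 187.7
z 62 n 100 x [-90.8 -31.9] face y 188.5
z 74 n 112 x [-90.3 -31.5] face y 188.7
top x -95 z 80.8 y 187.0
top x -85 z 81.9 y 186.6
top x -75 z 81.6 y 187.5
top x -65 z 82.3 y 187.9
top x -55 z 81.7 y 187.1
top x -45 z 81.3 y 187.8
top x -35 z 82.5 y 186.8
top x -25 z 83.8 y 188.7
```

The stop is upright (its face stays at constant y from bottom to top), and its top is 82 mm above the plate, so it is fully seated. The row is still tight and the arm is clear, so I'm handing in.

```bash
python3 -c "
from cell import manip
print(manip.sign_off())"
```

```text
the job is handed in; nothing more can be done
None
```

Job handed in: all four blocks are packed in one tight row in the nest's corner, and the red-topped stop plate stands upright and fully seated in the fourth groove behind them, about 6 mm off the row's centre.

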